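# Box the pair of shoe lasts

## Task

Put the wooden shoe last from the bench into the empty half of its storage box, standing on its sole beside its mate with the toe pointing the same way; set it down, do not drop it. Then lower the lid gently until the box is fully closed, without letting it slam. Leave the mate in place and the tin, hammer and jar undisturbed.

Things in the scene. Friction and masses are not known exactly. Their poses are not given: they have to be found in the camera images.
- last: Loose right-hand shoe last: pale wood foot shape, 162 long, 60 wide, 72 high, about 280 g, standing on its flat sole. Origin on the sole, 80 from the heel end; x to the toe, z up. Heel half is the upright cone: at x -74 to -8, z 45 to 70 its sides are flat, upright and parallel, 36 apart along y, good for a pinch. The fore half slopes down to 18 high at the toe.
- last_cone (a point): The middle of the last's cone, between its parallel sides: the place to grip, at x -41, y 0, z 58 in the last's frame (58 above the sole).
- last_toe (a point): The toe of the loose last, at x 80, z 10 in its frame.
- mate: The left-hand mate, the mirror image of the loose last and the same size, standing in the half of the box next to the hinge (loose). Origin and axes as for the loose last; it shows which way the toe must point (about the box's -y).
- mate_toe (a point): The toe of the mate, at x 80, z 10 in its frame.
- box: Dark wooden box, green floor, fixed. Base 170 along x, 202 along y, 46 high, walls and floor 6 thick; origin under its centre, z up. A divider 6 thick, 26 above the floor, along y at x 0 leaves two beds 76 wide (x), 190 long (y), floor at z 6: the one at x +41 holds the mate, the one at x -41 is empty. Hinge along y at the +x wall, where the open lid stands up.
- lid (a joint): Lid angle, rad: 0 closed, grows opening, stop at 2.0; starts 1.6 to 1.85, just past upright. A deep shell, 170 by 202, 50 high closed (top then 96 above the bench), walls 6, 350 g. Stiff hinge: stays at any angle; swinging takes about 2 to 5 N at the front edge, less going down. Close it by pushing its outside (away from the box when open) over, then pressing the top down.
- lid_hinge (a point): Middle of the hinge line, 46.5 above the bench at the box's x +85, y 0. Its axes turn with the lid: -x runs from the hinge to the lid's front, z out through the lid's outside, y along the hinge.
- lid_front (a point): Middle of the lid's upper front edge, on the outside: 170 from the hinge along the lid's -x and 50 along its z. With the lid closed it is 96.5 above the bench.
- tin: Bystander: round polish tin, red with a brass cap, 62 across, 36 high, origin under its centre.
- hammer: Bystander: hammer 240 long lying on the bench beyond the work, origin on the bench under its handle.
- jar: Bystander: amber glass jar with a dark cap, 64 across, 90 high, origin under its centre.
Mind the look-alikes: they are no part of the job. Leave any orange or red look-alike of the mate alone.

How it is judged:
By the outcome, as a careful person would: the job done as asked, in the order asked, and still so for the second after the job is handed in, with the robot touching nothing.
It also fails if it takes over 64 s, if anything falls off the work surface, if the arm or the gripper's body presses on something with over 40 N, if the wrist force passes 120 N, or if a joint passes its speed limit or range.

## Robot

A 6-joint arm with a two-finger parallel gripper is mounted at the origin on the work surface. World frame = base frame: x ahead of the robot, y to its left, z up, the work surface at z = 0. Lengths are in mm, angles in rad, forces in N, time in s.
With the tool pointing down it reaches from about 275 to 975 mm from the base axis. Payload 8.4 kg.
Tool frame: the origin (TCP) lies on the centre line of the jaws, within the pads' length; the fingertips stand 19 mm ahead of it and the grasp point (between the pads) is the TCP (r.nose_length is the distance from the TCP to the fingertips, in mm); z points along the fingers, y is the line along which they close (so a half turn about z gives the same grasp; the last joint's range is limited). The gripper opens to 92 mm and grips with 3 to 60 N. Pads are 20 mm wide; open, the fingers measure 128 mm over their backs; the gripper's body (75 mm by 189 mm) begins 69 mm behind the grasp point.
Start: joints at [1.135, 0.353, 1.633, -0, 1.155, -0.002], TCP at [262.7, 567.112, 233.583] pointing down, gripper open.
Joint ranges: [-2.63, 2.63], [-0.92, 2.1], [0.06, 2.66], [-1.3, 4.44], [0, 2.69], [-3.02, 3.02]. Speed limits (rad/s): [2.22, 2.22, 2.79, 3.14, 3.14, 3.14].

## Interface

Orientations are given as a unit quaternion [x, y, z, w].
In Python, from workcell import r, snapshot, job gives the robot as it stands.
- The arm moves only by the tool jog_arm, never from a script. Its argument "targets" is a list of rows, each a list of 3 entries, a list of its own where there are three numbers: the turn, a rotation vector about the tool's x, y, z in degrees, then the shift along the tool's x, y, z in mm, then the closure, from -1 (fully open) to 1 (shut). In form: [[[ax, ay, az], [x, y, z], grip], ...]. A call has 1 to 10 rows; each row shifts and turns the commanded pose from where the row before left it, along the tool's axes as they then stand; what a row does not reach is not made up. A row lasts 1/10 s, in which the tool goes at most 50 mm and 8.59 degrees, less where a joint would pass 70% of its speed; a pose out of reach is approached as far as the arm can. A call with a gripper value outside its range is refused whole. The fingers move at their own pace and stop on an object; the grip force is fixed at half the most. Time passes only in rows, so rows that do not move let the fingers close. It gives the time, the measured TCP pose, the force, the opening and the grip force at its end, in the units of the state.
- r.get_state(): the state, without advancing time (a new reading comes with each control period).
- snapshot(name): name is "scene" or "top" or "wrist"; returns a dict with "color" (420x560x3 uint8, red, green, blue), "mtx" (3x3 intrinsics, pixels), "origin" and "orientation" of the camera in the world. Camera axes: x right, y down, z forward; pixel columns grow to the right and rows downward; lengths in mm; the calibration is good to about 2 mm. A picture is of the moment at which its call begins. There is no depth.
- job.finish_job(): hands the job in; it is judged then, once.
The state is a dict: "clock": time; "q": joint angles; "qvel": joint speeds; "joint_efforts": joint torques, N m; "tcp_pos": TCP position; "tcp_rot": TCP orientation; "wrist_force": force on the tool from outside, world axes, zero at the start; "wrist_torque": the same for the moment, N m; "finger_gap": finger opening in mm; "grip_force": force on a finger pad.
Only numpy, scipy, OpenCV 4.12 (cv2) and the standard library are available. Lean on these libraries where they do the work, as an engineer would, in place of code of your own. Each camera call takes 0.05 s, during which the arm holds its last target. There are 200 camera calls.

## Working session

There is one attempt and no reset: what is moved stays moved. The work goes in short steps, Python scripts to look and compute and a tool call to move; the robot and the scene stay as the last step left them, time stands still between calls to the robot, and variables do not carry over. Pictures are saved under pics/ and viewed, at most 10 in all, crops included, and the job is handed in when it is done.

Besides the shell and the picture viewer there is one more tool, called after "Request:" by a JSON object that holds its "method" and its "body", one argument or row to a line. jog_arm: Moves the arm, as the interface text tells. Its arguments: {"type":"object","properties":{"targets":{"type":"array","items":{"type":"array"}}},"required":["targets"]}

```bash
mkdir -p pics; ls; cat > h.py <<'E'
import numpy as np, cv2
from scipy.spatial.transform import Rotation as R
from workcell import r, snapshot, job
def snap(n,f=None):
    s=snapshot(n)
    if f: cv2.imwrite('pics/'+f,s['color'][:,:,::-1])
    return s
def cam(s):
    o=np.array(s['orientation'],float)
    M=R.from_quat(o).as_matrix() if o.size==4 else o.reshape(3,3)
    return np.array(s['mtx'],float),np.array(s['origin'],float),M
def plane(s,uv,z):
    K,o,M=cam(s); d=M@np.linalg.solve(K,[uv[0],uv[1],1]); return o+d*(z-o[2])/d[2]
def proj(s,p):
    K,o,M=cam(s); c=K@(M.T@(np.array(p)-o)); return c[:2]/c[2]
def tri(s1,uv1,s2,uv2):
    A=[];b=[]
    for s,uv in((s1,uv1),(s2,uv2)):
        K,o,M=cam(s); d=M@np.linalg.solve(K,[uv[0],uv[1],1]); d/=np.linalg.norm(d); P=np.eye(3)-np.outer(d,d); A.append(P); b.append(P@o)
    return np.linalg.lstsq(np.vstack(A),np.hstack(b),rcond=None)[0]
E
python3 - <<'E'
from h import *
a=snap('scene','s1.png');b=snap('top','t1.png')
import pickle;pickle.dump((a,b),open('ab.pkl','wb'))
for s in(a,b):print(s['origin'],s['orientation'],s['mtx'])
print(r.get_state())
E
```

```text
pics
[1311.03387008  658.03872807  901.46963388] [ 0.39854598  0.81360446 -0.37962012 -0.18734315] [[423.42362454   0.         277.19519306]
 [  0.         423.42362454 208.82985533]
 [  0.           0.           1.        ]]
[ 345.43993075   92.89325051 1432.74440251] [ 0.71079854 -0.69880287  0.0576603  -0.05581464] [[531.42046738   0.         287.54899536]
 [  0.         531.42046738 205.08911617]
 [  0.           0.           1.        ]]
{'clock': 0.1, 'q': array([ 1.13461375e+00,  3.53554896e-01,  1.63404254e+00, -2.95690864e-05,
        1.15519356e+00, -2.39414318e-03]), 'qvel': array([ 3.34246729e-05, -2.30699329e-03, -1.82388599e-03, -7.54027452e-04,
        1.40421171e-03, -3.91911465e-04]), 'joint_efforts': array([ 6.22247389e-04, -5.94896436e+01, -3.34938419e+01,  7.00397766e-02,
        1.82088150e-02, -5.33132322e-05]), 'tcp_pos': array([262.52611345, 566.73787039, 232.96110421]), 'tcp_rot': array([ 2.15191775e-01,  9.76571626e-01, -5.87767569e-04, -1.17142944e-04]), 'wrist_force': array([ 0.60689448, -0.23026402, -0.34309737]), 'wrist_torque': array([-0.04113695, -0.06019745,  0.06283714]), 'grip_force': 0.0, 'finger_gap': 92.08162885694414}
```

View pics/s1.png

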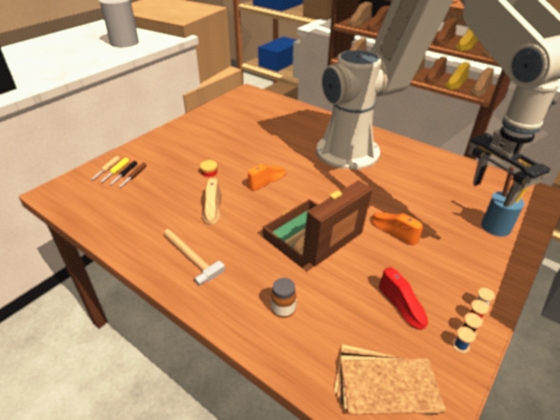

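View pics/t1.png

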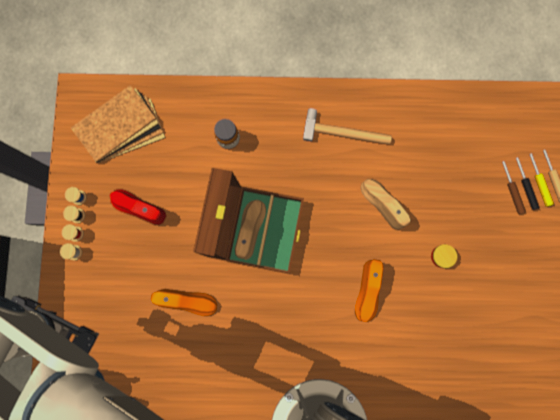

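Scene: the last candidates are pale wood (top 385,203; scene 211,200), orange (370,290) and (183,300), red (137,206), and the brown mate in the box (250,228). The pale loose one fits the description; the orange and red ones are look-alikes. I'll confirm this in a crop.

```bash
python3 - <<'E'
from h import *
import pickle
a,b=pickle.load(open('ab.pkl','rb'))
A=a['color'][:,:,::-1];B=b['color'][:,:,::-1]
f=lambda I,x,y,w,h,k:cv2.resize(I[y:y+h,x:x+w],None,fx=k,fy=k,interpolation=cv2.INTER_CUBIC)
top=np.hstack([f(B,350,165,80,60,5),f(A,180,150,80,60,5)])
bot=np.hstack([f(B,190,160,120,120,2.5),np.zeros((300,100,3),np.uint8),f(A,255,170,130,100,3)[:, :]][:1]+[f(A,255,175,166,100,3)])
W=max(top.shape[1],bot.shape[1]);bot=np.pad(bot,((0,0),(0,W-bot.shape[1]),(0,0)))
cv2.imwrite('pics/c1.png',np.vstack([top,bot]))
# mask of pale last
for s,(x,y,w,h) in((b,(350,165,80,75)),(a,(190,170,45,60))):
    c=s['color'][y:y+h,x:x+w]; hsv=cv2.cvtColor(c,cv2.COLOR_RGB2HSV)
    print(hsv[h//2,w//2],hsv[2,2])
    m=((hsv[...,1]<150)&(hsv[...,2]>120)).astype(np.uint8)
    n,l,st,ce=cv2.connectedComponentsWithStats(m);i=1+st[1:,4].argmax()
    print(st[i],ce[i]+[x,y]); pts=np.argwhere(l==i)[:,::-1].astype(np.float32)
    print(cv2.minAreaRect(pts), cv2.boxPoints(cv2.minAreaRect(pts))+[x,y])
for uv in((398,211),(370,183),(409,228),(296,272),(306,197),(230,266),(238,190)):print(uv,plane(b,uv,60).round(),plane(b,uv,10).round())
E
```

```text
[ 19 137 219] [ 13 184 208]
[  12   15   49   48 1062] [385.75517891 203.60922787]
((35.0, 38.5), (60.10407638549805, 20.50609588623047), 45.0) [[356.5 189.5]
 [371.  175. ]
 [413.5 217.5]
 [399.  232. ]]
[ 25 100 253] [ 12 167 232]
[ 12   8  19  47 653] [211.53292496 201.86676876]
((22.298778533935547, 30.810977935791016), (16.896024703979492, 45.93952178955078), 6.340191841125488) [[201.36584949 222.70732498]
 [206.43902206 177.04877949]
 [223.23170853 178.91463089]
 [218.158535   224.57317734]]
(398, 211) [ 557. -198.   60.] [ 565. -208.   10.]
(370, 183) [ 631. -125.   60.] [ 641. -133.   10.]
(409, 228) [ 513. -226.   60.] [ 519. -237.   10.]
(296, 272) [394.  67.  60.] [396.  66.  10.]
(306, 197) [590.  43.  60.] [599.  41.  10.]
(230, 266) [407. 236.  60.] [409. 242.  10.]
(238, 190) [606. 222.  60.] [615. 227.  10.]
```

View pics/c1.png

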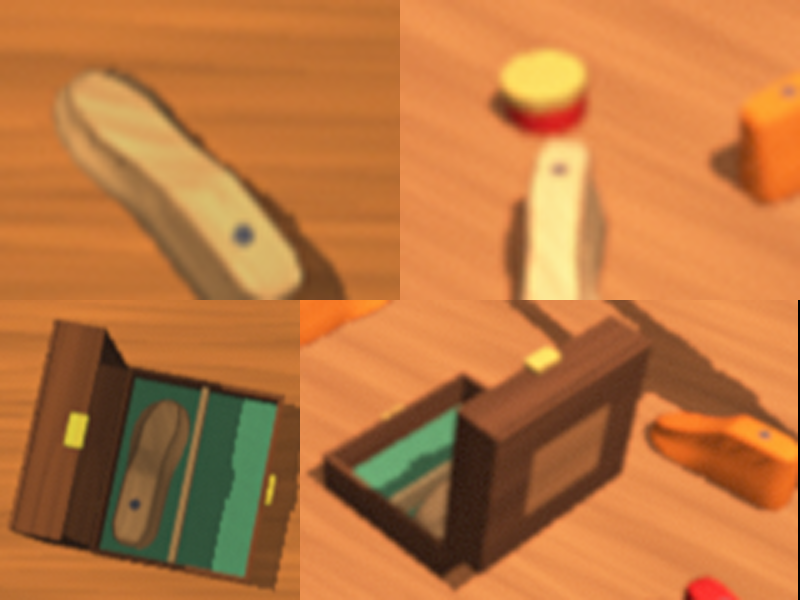

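The crop shows the pale last with its hole at top (398.6,212), scene (212,183.8), toe up-left. The mate's hole is at top (244,242), toe up. The empty bed is the right half.

```bash
cat >> h.py <<'E'
def to(p,toolyaw):
    """tool-frame shift (before turn) and z-turn deg to point p with tool y at world yaw deg"""
    s=r.get_state(); M=R.from_quat(s['tcp_rot']).as_matrix()
    y=np.degrees(np.arctan2(M[1,1],M[0,1])); d=(toolyaw-y+180)%360-180
    print('tool yaw',y.round(2),'turn z',(-d).round(2),'shift',(M.T@(np.array(p)-s['tcp_pos'])).round(1),'tilt',M[:,2].round(3),'t',s['clock'],'tcp',s['tcp_pos'].round(1))
E
python3 - <<'E'
from h import *
import pickle
a,b=pickle.load(open('ab.pkl','rb'))
h=tri(b,(398.6,212),a,(212,183.8));print('hole',h,proj(b,h),proj(a,h))
print('mate hole z78',plane(b,(244,242),78),plane(b,(363,184),10))
c=b['color'];hs=cv2.cvtColor(c,cv2.COLOR_RGB2HSV)
m=((hs[...,0]>60)&(hs[...,0]<90)&(hs[...,1]>80)).astype(np.uint8);m[:,:190]=0;m[:,320:]=0
m=cv2.morphologyEx(m,cv2.MORPH_CLOSE,np.ones((25,25)))
rc=cv2.minAreaRect(np.argwhere(m)[:,::-1].astype(np.float32));print(rc)
for q in cv2.boxPoints(rc):print(q,plane(b,q,6))
to([480,-160,400],-48)
E
```

```text
hole [ 553.34902636 -197.50581253   69.25829384] [398.65441538 211.9592834 ] [212.05245189 183.81100392]
mate hole z78 [467.61876624 200.76067349  78.        ] [ 637.93299823 -113.97004677   10.        ]
((265.0270690917969, 229.86007690429688), (57.63996887207031, 69.26296997070312), 10.954063415527344)
[230.15144 258.38412] [429.58827347 242.21521043   6.        ]
[243.31294 190.38316] [615.25068545 212.57745069   6.        ]
[299.9027  201.33603] [587.599337    57.63672873   6.        ]
[286.7412  269.33698] [403.03213813  90.35547101   6.        ]
tool yaw 65.15 turn z 113.15 shift [-502.8 -568.2 -166.3] tilt [-0.    -0.001 -1.   ] t 0.1 tcp [262.5 566.7 233. ]
```

Request:
{"method": "jog_arm", "body": {
  "targets": [
    [[0,0,0],[0,0,-50],-1],
    [[0,0,0],[0,0,-50],-1],
    [[0,0,0],[0,0,-50],-1]
  ]
}}

```text
clock: 0.4
tcp_pos: [262.5, 566.6, 384.8]
tcp_rot: [0.215, 0.977, -0.001, -0.0]
wrist_force: [0.9, 0.8, 0.1]
finger_gap: 92.0
grip_force: 0.0
```

Request:
{"method": "jog_arm", "body": {
  "targets": [
    [[0,0,0],[-33.4,-35.2,0],-1],
    [[0,0,0],[-33.4,-35.2,0],-1],
    [[0,0,0],[-33.4,-35.2,0],-1],
    [[0,0,0],[-33.4,-35.2,0],-1],
    [[0,0,0],[-33.4,-35.2,0],-1],
    [[0,0,0],[-33.4,-35.2,0],-1],
    [[0,0,0],[-33.4,-35.2,0],-1],
    [[0,0,0],[-33.4,-35.2,0],-1],
    [[0,0,0],[-33.4,-35.2,0],-1],
    [[0,0,0],[-33.4,-35.2,0],-1]
  ]
}}

```text
clock: 1.4
tcp_pos: [417.8, 105.4, 383.5]
tcp_rot: [0.215, 0.977, 0.0, 0.0]
wrist_force: [0.8, 0.0, -0.1]
finger_gap: 91.8
grip_force: 0.0
```

```bash
python3 - <<'E'
from h import *
s=snap('wrist','w1.png');print(s['origin'],s['mtx'][0],r.get_state()['q']);to([510,-170,400],-45)
E
```

```text
[353.45670938 134.67633193 534.75285339] [369.04393897   0.         276.72358293] [ 0.23262821 -0.08391163  1.81403657 -0.00441862  1.41125319 -0.90072504]
tool yaw 64.98 turn z 109.98 shift [-195.9 -205.9  -15.2] tilt [ 0.001 -0.004 -1.   ] t 1.45 tcp [419.6  99.4 383.5]
```

View pics/w1.png

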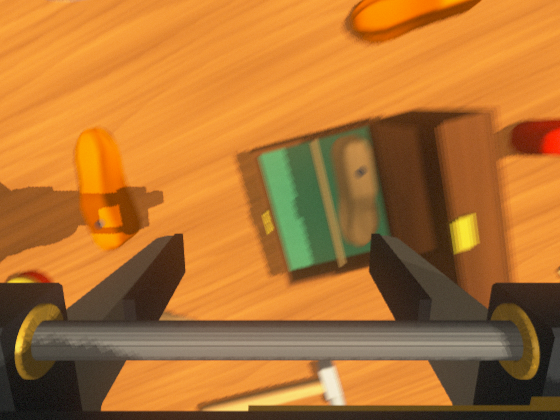

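Wrist view: the box's front rim runs from (238,155) to (290,283), the divider from (313,140) to (343,265), and the mate is at (357,190). On to the last.

Request:
{"method": "jog_arm", "body": {
  "targets": [
    [[0,0,0],[-32,-34,0],-1],
    [[0,0,0],[-32,-34,0],-1],
    [[0,0,0],[-32,-34,0],-1],
    [[0,0,0],[-32,-34,0],-1],
    [[0,0,0],[-32,-34,0],-1],
    [[0,0,0],[-32,-34,0],-1]
  ]
}}

```text
clock: 2.05
tcp_pos: [506.4, -160.4, 383.3]
tcp_rot: [0.215, 0.977, 0.0, -0.0]
wrist_force: [0.4, 0.3, 0.7]
finger_gap: 91.8
grip_force: 0.0
```

Request:
{"method": "jog_arm", "body": {
  "targets": [
    [[0,0,8.5],[0,0,10],-1],
    [[0,0,8.5],[0,0,10],-1],
    [[0,0,8.5],[0,0,10],-1],
    [[0,0,8.5],[0,0,10],-1],
    [[0,0,8.5],[0,0,10],-1],
    [[0,0,8.5],[0,0,10],-1],
    [[0,0,8.5],[0,0,10],-1],
    [[0,0,8.5],[0,0,10],-1],
    [[0,0,8.5],[0,0,10],-1],
    [[0,0,8.5],[0,0,10],-1]
  ]
}}

```text
clock: 3.05
tcp_pos: [506.1, -158.3, 282.9]
tcp_rot: [0.82, 0.572, -0.0, -0.0]
wrist_force: [-0.3, -0.4, 0.1]
finger_gap: 91.8
grip_force: 0.0
```

Request:
{"method": "jog_arm", "body": {
  "targets": [
    [[0,0,8.5],[0,0,0],-1],
    [[0,0,8.5],[0,0,0],-1],
    [[0,0,8],[0,0,0],-1],
    [[0,0,0],[0,0,0],-1],
    [[0,0,0],[0,0,0],-1]
  ]
}}

```text
clock: 3.55
tcp_pos: [506.1, -158.4, 283.4]
tcp_rot: [0.923, 0.386, -0.0, -0.0]
wrist_force: [0.1, 0.9, -0.0]
finger_gap: 91.8
grip_force: 0.0
```

```bash
python3 - <<'E'
from h import *
import pickle
s=snap('wrist','w2.png');pickle.dump(s,open('w2.pkl','wb'));to([525,-225,300],-45)
a,b=pickle.load(open('ab.pkl','rb'))
E
```

```text
tool yaw -44.63 turn z 0.37 shift [-34.2  60.2 -16.5] tilt [-0.  0. -1.] t 3.6 tcp [ 506.2 -158.4  283.5]
```

View pics/w2.png

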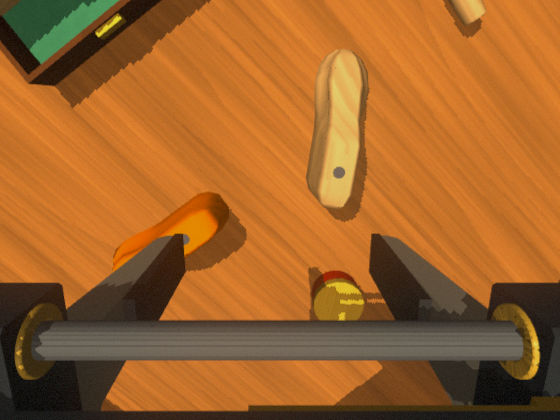

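The wrist view shows the last's hole at (339,172), toe up at (343,50), the tin below at (338,297) and the orange look-alike at lower left. I'll fit the cone's top edges.

```bash
python3 - <<'E'
from h import *
import pickle
s=pickle.load(open('w2.pkl','rb'));a,b=pickle.load(open('ab.pkl','rb'))
h=tri(b,(398.6,212),s,(339,172));print('hole',h)
h2=tri(a,(212,183.8),s,(339,172));print('hole2',h2)
hs=cv2.cvtColor(s['color'],cv2.COLOR_RGB2HSV)
for y in(100,150,160,190,):print(y,[tuple(int(v) for v in hs[y,x]) for x in range(300,376,4)])
for y in range(45,215,8):
    x=np.where((hs[y,300:380,1]<150)&(hs[y,300:380,2]>215))[0]+300
    x2=np.where(hs[y,300:380,1]<165)[0]+300
    print(y,x.min() if len(x) else 0,x.max() if len(x) else 0,x2.min() if len(x2) else 0,x2.max() if len(x2) else 0)
E
```

```text
hole [ 554.60569611 -199.52697368   60.86446431]
hole2 [ 554.39635298 -197.2744185    70.0892563 ]
100 [(14, 207, 212), (14, 202, 198), (14, 193, 193), (14, 202, 192), (16, 173, 178), (16, 165, 205), (16, 164, 184), (15, 159, 164), (18, 164, 223), (23, 138, 227), (23, 140, 226), (19, 151, 229), (18, 157, 228), (19, 154, 228), (21, 145, 227), (16, 165, 158), (16, 163, 122), (14, 202, 212), (14, 202, 211)]
150 [(14, 195, 208), (14, 199, 201), (14, 199, 201), (16, 164, 140), (16, 164, 160), (17, 167, 151), (16, 162, 173), (19, 153, 228), (20, 148, 226), (23, 140, 227), (23, 137, 227), (21, 146, 227), (20, 147, 228), (22, 143, 227), (22, 140, 228), (15, 181, 124), (15, 190, 130), (14, 202, 206), (14, 192, 205)]
160 [(15, 203, 207), (14, 198, 205), (15, 198, 178), (16, 166, 152), (17, 168, 152), (16, 167, 154), (16, 165, 199), (20, 151, 227), (21, 151, 226), (23, 138, 227), (23, 135, 228), (22, 143, 225), (22, 144, 226), (22, 143, 227), (17, 165, 198), (14, 187, 127), (15, 198, 125), (14, 199, 199), (13, 193, 209)]
190 [(14, 198, 211), (14, 203, 211), (14, 200, 208), (16, 171, 137), (16, 168, 147), (17, 160, 226), (22, 146, 226), (19, 149, 227), (22, 146, 226), (21, 145, 225), (21, 147, 226), (21, 146, 227), (21, 148, 227), (15, 181, 128), (14, 192, 134), (14, 188, 134), (14, 198, 198), (14, 199, 206), (14, 206, 217)]
45 0 0 0 0
53 0 0 332 349
61 337 342 323 361
69 337 345 321 364
77 334 350 317 365
85 332 354 320 367
93 332 358 316 366
101 333 357 315 365
109 333 348 317 359
117 333 355 317 356
125 338 355 316 357
133 331 349 316 359
141 330 357 314 359
149 329 356 313 359
157 328 355 310 356
165 326 353 310 356
173 325 352 309 353
181 323 350 309 353
189 322 349 318 350
197 329 346 318 348
205 342 342 323 343
213 0 0 0 0
```

```bash
python3 - <<'E'
from h import *
import pickle
s=pickle.load(open('w2.pkl','rb'))
hs=cv2.cvtColor(s['color'],cv2.COLOR_RGB2HSV)
L=[];Rr=[]
for y in range(143,190,2):
    x=np.where((hs[y,300:380,1]<172)&(hs[y,300:380,2]>205))[0]+300
    L.append(plane(s,(x.min()-.5,y),71)[:2]);Rr.append(plane(s,(x.max()+.5,y),71)[:2])
for P in(L,Rr):
    vx,vy,x0,y0=cv2.fitLine(np.array(P,np.float32),cv2.DIST_HUBER,0,.01,.01).ravel();print(np.degrees(np.arctan2(vy,vx)),x0,y0)
L=np.array(L);Rr=np.array(Rr)
d=(Rr-L).mean(0);print('width',np.linalg.norm(d),'mid',((L+Rr)/2).mean(0))
# heel end, toe end
for uv in((332,208),(333,205),(339,172)):print(uv,plane(s,uv,70))
for uv in((343,49),):print(uv,plane(s,uv,10))
E
```

```text
37.397354 547.4546 -182.00102
38.097225 569.73254 -203.95248
width 31.275808841925638 mid [ 558.59358226 -192.97675317]
(332, 208) [ 524.49058659 -220.34936078   70.        ]
(333, 205) [ 527.3702083  -218.71493774   70.        ]
(339, 172) [ 554.70268154 -197.67268777   70.        ]
(343, 49) [ 647.43634797 -116.18705501   10.        ]
```

```bash
python3 - <<'E'
from h import *
to([554,-197,64],-52.3)
E
```

```text
tool yaw -44.63 turn z 7.67 shift [  6.1  61.2 219.4] tilt [-0.  0. -1.] t 3.6 tcp [ 506.2 -158.4  283.5]
```

Request:
{"method": "jog_arm", "body": {
  "targets": [
    [[0,0,0],[3,31,30],-1],
    [[0,0,0],[3,30,30],-1],
    [[0,0,7.7],[0,0,30],-1],
    [[0,0,0],[0,0,30],-1],
    [[0,0,0],[0,0,30],-1],
    [[0,0,0],[0,0,20],-1],
    [[0,0,0],[0,0,0],-1],
    [[0,0,0],[0,0,0],-1]
  ]
}}

```text
clock: 4.4
tcp_pos: [553.9, -197.3, 113.8]
tcp_rot: [0.947, 0.322, -0.0, -0.0]
wrist_force: [-0.4, -0.1, -0.6]
finger_gap: 92.1
grip_force: 0.0
```

```bash
python3 - <<'E'
from h import *
to([554,-197,64],-52.3)
s=snap('wrist','w3.png')
for p in([554,-197,70],):print(proj(s,p))
E
```

```text
tool yaw -52.47 turn z -0.17 shift [ 0.3 -0.1 49.8] tilt [-0.  0. -1.] t 4.4 tcp [ 553.9 -197.3  113.8]
[276.3840843  235.03164708]
```

View pics/w3.png

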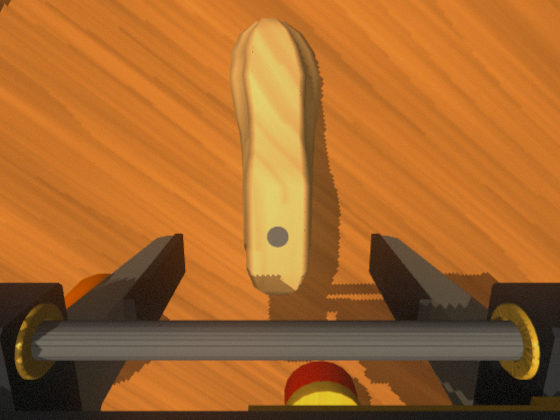

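The last is aligned and centred between the fingers, with the hole at (277,237). The cone's middle is about 8 mm further toward the toe.

Request:
{"method": "jog_arm", "body": {
  "targets": [
    [[0,0,0],[8,0,20],-1],
    [[0,0,0],[0,0,20],-1],
    [[0,0,0],[0,0,10],-1],
    [[0,0,0],[0,0,0],-1],
    [[0,0,0],[0,0,0],1],
    [[0,0,0],[0,0,0],1],
    [[0,0,0],[0,0,0],1],
    [[0,0,0],[0,0,0],1],
    [[0,0,0],[0,0,0],1],
    [[0,0,0],[0,0,0],1]
  ]
}}

```text
clock: 5.45
tcp_pos: [560.2, -192.4, 63.7]
tcp_rot: [0.947, 0.321, 0.0, 0.0]
wrist_force: [-0.1, -0.4, 0.0]
finger_gap: 45.9
grip_force: 0.0
```

Request:
{"method": "jog_arm", "body": {
  "targets": [
    [[0,0,0],[0,0,0],1],
    [[0,0,0],[0,0,0],1],
    [[0,0,0],[0,0,0],1]
  ]
}}

```text
clock: 5.75
tcp_pos: [560.1, -192.4, 63.6]
tcp_rot: [0.947, 0.321, -0.0, 0.0]
wrist_force: [-0.5, -0.2, -0.5]
finger_gap: 36.0
grip_force: 30.0
```

Request:
{"method": "jog_arm", "body": {
  "targets": [
    [[0,0,0],[0,0,-20],1],
    [[0,0,0],[0,0,-40],1],
    [[0,0,0],[0,0,-45],1],
    [[0,0,0],[0,0,-45],1],
    [[0,0,0],[0,0,-45],1],
    [[0,0,0],[2,-42,-30],1],
    [[0,0,0],[2,-42,-25],1],
    [[0,0,0],[2,-42,-20],1],
    [[0,0,0],[2,-42,0],1],
    [[0,0,0],[2,-42,0],1]
  ]
}}

```text
clock: 6.75
tcp_pos: [439.8, -19.6, 332.9]
tcp_rot: [0.947, 0.321, 0.0, 0.0]
wrist_force: [0.5, 1.4, -2.8]
finger_gap: 36.0
grip_force: 30.0
```

Request:
{"method": "jog_arm", "body": {
  "targets": [
    [[0,0,6],[0,0,0],1],
    [[0,0,8],[0,0,0],1],
    [[0,0,8],[0,0,0],1],
    [[0,0,8],[0,0,0],1],
    [[0,0,8],[0,0,0],1],
    [[0,0,6],[0,0,0],1],
    [[0,0,4],[0,0,0],1],
    [[0,0,0],[0,0,0],1],
    [[0,0,0],[0,0,0],1]
  ]
}}

```text
clock: 7.65
tcp_pos: [440.8, -20.6, 332.3]
tcp_rot: [0.996, -0.091, -0.0, 0.0]
wrist_force: [-0.3, -0.1, -4.1]
finger_gap: 36.1
grip_force: 30.0
```

```bash
python3 - <<'E'
from h import *
import pickle
s=snap('wrist','w4.png');pickle.dump(s,open('w4.pkl','wb'));to([440,-20,330],-100)
a=snap('scene');b=snap('top');pickle.dump((a,b),open('ab2.pkl','wb'))
print(r.get_state()['grip_force'],r.get_state()['q'])
E
```

```text
tool yaw -100.44 turn z -0.44 shift [-1.  -0.5  2.4] tilt [-0.001  0.    -1.   ] t 7.7 tcp [440.9 -20.6 332.4]
29.99427616596222 [-5.02551238e-02 -3.33082269e-02  1.87552758e+00  1.45657860e-05
  1.29965577e+00  1.70347084e+00]
```

View pics/w4.png

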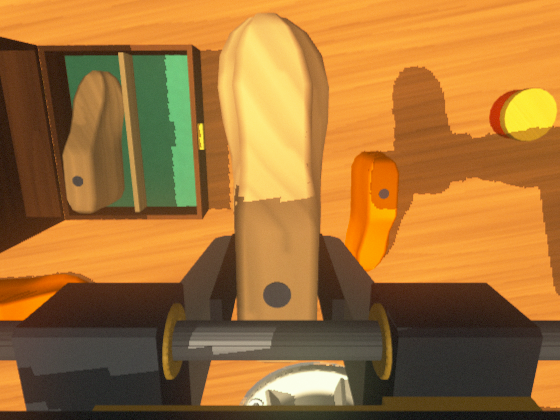

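```bash
python3 - <<'E'
from h import *
import pickle
s=pickle.load(open('w4.pkl','rb'));a,b=pickle.load(open('ab2.pkl','rb'))
fo=[plane(s,p,46)[:2] for p in((199,44),(206,217))]
ho=[plane(s,p,46)[:2] for p in((40,50),(58,218))]
dv=[plane(s,p,32)[:2] for p in((124,53),(141,210))]
print('front',fo,'\nback',ho,'\ndiv',dv)
for n,(p,q) in(('f',fo),('h',ho),('d',dv)):print(n,np.degrees(np.arctan2(*(p-q)[::-1])),np.linalg.norm(p-q))
print('tape z front/top tri: ')
I=cv2.resize(s['color'][30:240,0:220,::-1],None,fx=2.7,fy=2.7,interpolation=cv2.INTER_CUBIC)
J=cv2.resize(b['color'][160:285,185:320,::-1],None,fx=200/135*1.0,fy=200/135,interpolation=cv2.INTER_CUBIC)
J=np.pad(J,((0,I.shape[0]-J.shape[0]),(0,0),(0,0)));cv2.imwrite('pics/c2.png',np.hstack([I,J]));print(I.shape)
E
```

```text
front [array([589.81216028,  39.61855158]), array([393.98068019,  77.50522108])] 
back [array([615.66281979, 214.43220722]), array([425.78234857, 258.58173282])] 
div [array([598.55963008, 128.7246233 ]), array([414.23584063, 160.37815358])]
f -10.94949464376256 199.46269906550373
h -13.08939580370968 194.9455666626301
d -9.744236252440816 187.02193811880898
tape z front/top tri: 
(567, 594, 3)
```

View pics/c2.png

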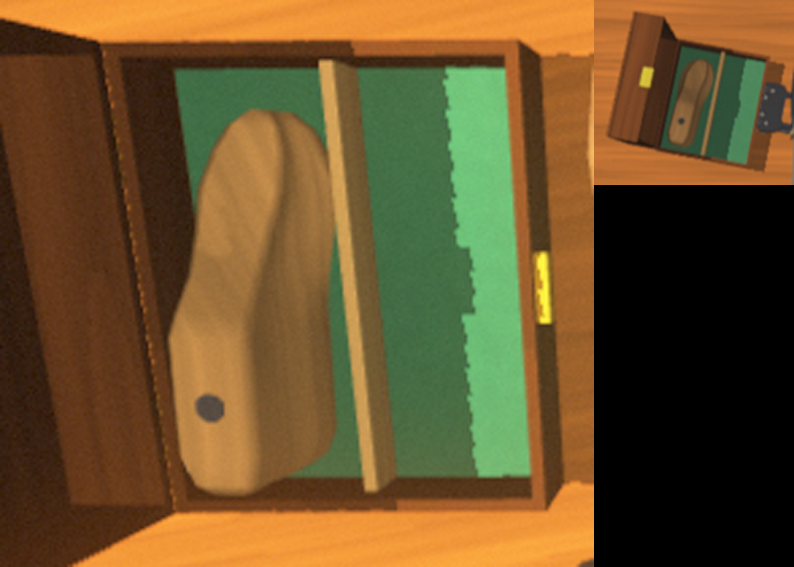

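The crop gives rim corners (÷2.7, +30 rows): front (519,42) and (547,510), hinge side (103,43) and (175,512). The divider top centre runs from (336,62) to (375,490). The empty bed is clear.

```bash
python3 - <<'E'
from h import *
import pickle
s=pickle.load(open('w4.pkl','rb'))
c=lambda u,v,z:plane(s,(u/2.7-.3,v/2.7+30-.3),z)[:2]
fo=[c(519,42,46),c(547,510,46)];ho=[c(103,43,46),c(175,512,46)]
fi=[c(505,67,46),c(534,478,46)]
dv=[c(329,62,32),c(371,490,32)]
fl=[c(507,68,6),c(531,475,6)]
for n,(p,q) in(('f',fo),('h',ho),('d',dv),('floor',fl)):print(n,p.round(1),q.round(1),np.degrees(np.arctan2(*(p-q)[::-1])).round(2),np.linalg.norm(p-q).round(1))
print('widths',np.linalg.norm(fo[0]-ho[0]),np.linalg.norm(fo[1]-ho[1]),'ctr',(sum(fo)+sum(ho))/4)
print('toe held',plane(s,(268,15),332-64+14)[:2])
E
```

```text
f [590.   47.6] [392.8  82.5] -10.04 200.2
h [620.4 215.2] [422.7 251.2] -10.3 201.0
d [599.4 131.4] [413.6 165.7] -10.46 188.9
floor [587.7  62.9] [401.2  96.8] -10.29 189.5
widths 170.37325476298895 171.29875903872994 ctr [506.46062627 149.13135888]
toe held [553.74035541 -36.99067872]
```

```bash
python3 - <<'E'
from h import *
to([464.8,115,70],-100.2)
E
```

```text
tool yaw -100.48 turn z -0.28 shift [  -1.2 -137.7  262.5] tilt [-0.  0. -1.] t 7.8 tcp [441.  -20.7 332.5]
```

Request:
{"method": "jog_arm", "body": {
  "targets": [
    [[0,0,0],[0,-25,0],1],
    [[0,0,0],[-1,-45,0],1],
    [[0,0,0],[0,-42,0],1],
    [[0,0,0],[0,-25.5,20],1],
    [[0,0,0],[0,0,45],1],
    [[0,0,0],[0,0,45],1],
    [[0,0,0],[0,0,45],1],
    [[0,0,0],[0,0,30],1],
    [[0,0,0],[0,0,0],1],
    [[0,0,0],[0,0,0],1]
  ]
}}

```text
clock: 8.8
tcp_pos: [465.6, 114.7, 148.1]
tcp_rot: [0.996, -0.092, -0.0, 0.0]
wrist_force: [0.7, 0.4, -3.2]
finger_gap: 35.6
grip_force: 30.0
```

```bash
python3 - <<'E'
from h import *
to([464.8,115,70],-100.2)
w=snap('wrist');t=snap('top');s=snap('scene')
I=np.hstack([cv2.resize(w['color'],(400,300)),cv2.resize(t['color'][150:285,180:360],(400,300))])
J=cv2.resize(s['color'][130:280,230:430],(400,300))
cv2.imwrite('pics/c3.png',np.vstack([I,np.hstack([J,J*0])])[:,:,::-1])
E
```

```text
tool yaw -100.53 turn z -0.33 shift [-0.8 -0.1 78.1] tilt [-0.001 -0.    -1.   ] t 8.8 tcp [465.6 114.7 148.1]
```

View pics/c3.png

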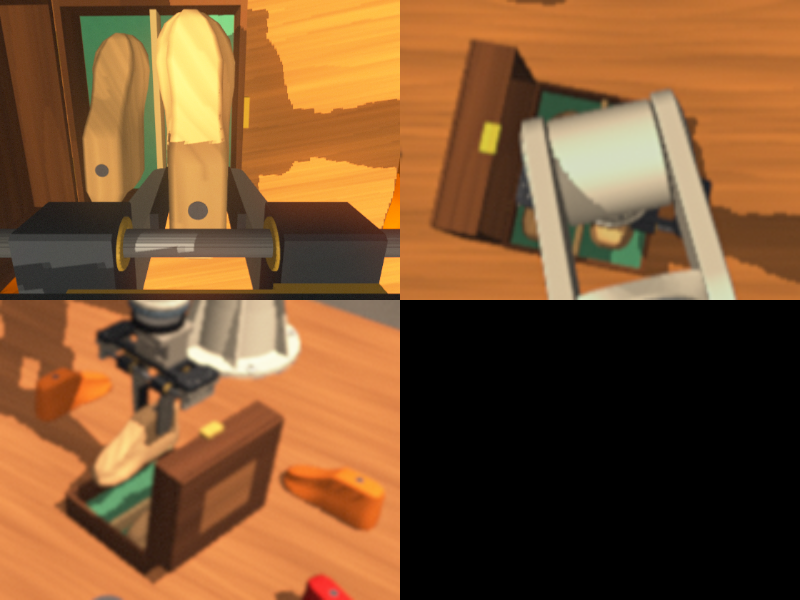

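Wrist crop: the last sits above the empty bed, between the divider at column 158 and the front wall at column 237, toe in line with the mate's. Lowering.

Request:
{"method": "jog_arm", "body": {
  "targets": [
    [[0,0,-0.3],[0,0,15],1],
    [[0,0,0],[0,0,15],1],
    [[0,0,0],[0,0,15],1],
    [[0,0,0],[0,0,12],1],
    [[0,0,0],[0,0,8],1],
    [[0,0,0],[0,0,5],1],
    [[0,0,0],[0,0,3],1],
    [[0,0,0],[0,0,2],1],
    [[0,0,0],[0,0,0],1],
    [[0,0,0],[0,0,0],1]
  ]
}}

```text
clock: 9.95
tcp_pos: [465.5, 114.7, 72.9]
tcp_rot: [0.996, -0.089, 0.0, -0.0]
wrist_force: [0.3, 0.3, -2.9]
finger_gap: 36.0
grip_force: 30.0
```

Request:
{"method": "jog_arm", "body": {
  "targets": [
    [[0,0,0],[0,0,1],1],
    [[0,0,0],[0,0,1],1],
    [[0,0,0],[0,0,1],1],
    [[0,0,0],[0,0,0],1]
  ]
}}

```text
clock: 10.35
tcp_pos: [465.4, 114.7, 69.6]
tcp_rot: [0.996, -0.089, 0.0, -0.0]
wrist_force: [-0.6, 0.2, -2.5]
finger_gap: 36.1
grip_force: 30.0
```

Request:
{"method": "jog_arm", "body": {
  "targets": [
    [[0,0,0],[0,0,0.6],1],
    [[0,0,0],[0,0,0.5],1],
    [[0,0,0],[0,0,0],1]
  ]
}}

```text
clock: 10.65
tcp_pos: [465.4, 114.6, 69.5]
tcp_rot: [0.996, -0.089, 0.0, -0.0]
wrist_force: [-5.0, -2.0, 13.3]
finger_gap: 35.7
grip_force: 30.0
```

Contact at the expected height (sole on the floor). Releasing partway, then going straight up.

Request:
{"method": "jog_arm", "body": {
  "targets": [
    [[0,0,0],[0,0,-0.5],0.1],
    [[0,0,0],[0,0,0],0],
    [[0,0,0],[0,0,0],-0.2],
    [[0,0,0],[0,0,0],-0.3],
    [[0,0,0],[0,0,0],-0.3],
    [[0,0,0],[0,0,0],-0.3]
  ]
}}

```text
clock: 11.25
tcp_pos: [465.3, 114.7, 69.0]
tcp_rot: [0.996, -0.089, -0.0, 0.0]
wrist_force: [-1.1, -0.3, -0.2]
finger_gap: 59.8
grip_force: 0.0
```

Request:
{"method": "jog_arm", "body": {
  "targets": [
    [[0,0,0],[0,0,-10],-0.3],
    [[0,0,0],[0,0,-20],-0.3],
    [[0,0,0],[0,0,-30],-0.3],
    [[0,0,0],[0,0,-40],-0.3],
    [[0,0,0],[0,0,-45],-0.3],
    [[0,0,0],[0,0,-45],0.3],
    [[0,0,0],[0,0,-45],1],
    [[0,0,0],[0,0,-45],1],
    [[0,0,0],[0,0,-45],1],
    [[0,0,0],[0,0,0],1]
  ]
}}

```text
clock: 12.25
tcp_pos: [467.4, 115.1, 401.1]
tcp_rot: [0.996, -0.089, 0.005, -0.002]
wrist_force: [0.6, 0.2, 0.4]
finger_gap: 21.8
grip_force: 0.0
```

```bash
python3 - <<'E'
from h import *
import pickle
w=snap('wrist');t=snap('top');s=snap('scene');pickle.dump((w,t,s),open('p.pkl','wb'))
I=np.hstack([cv2.resize(w['color'],(400,300)),cv2.resize(t['color'][150:285,180:360],(400,300))])
J=cv2.resize(s['color'][170:280,250:400],(400,293))
cv2.imwrite('pics/c4.png',np.vstack([I,np.hstack([J,J*0])])[:,:,::-1])
st=r.get_state();print(st['clock'],st['tcp_pos'],st['q'],st['finger_gap'])
E
```

```text
12.4 [464.80329646 114.5429963  393.8810774 ] [ 2.38502335e-01 -4.06988650e-03  1.71676243e+00 -2.39149446e-05
  1.42901859e+00  1.98827781e+00] 9.900077860690736
```

View pics/c4.png

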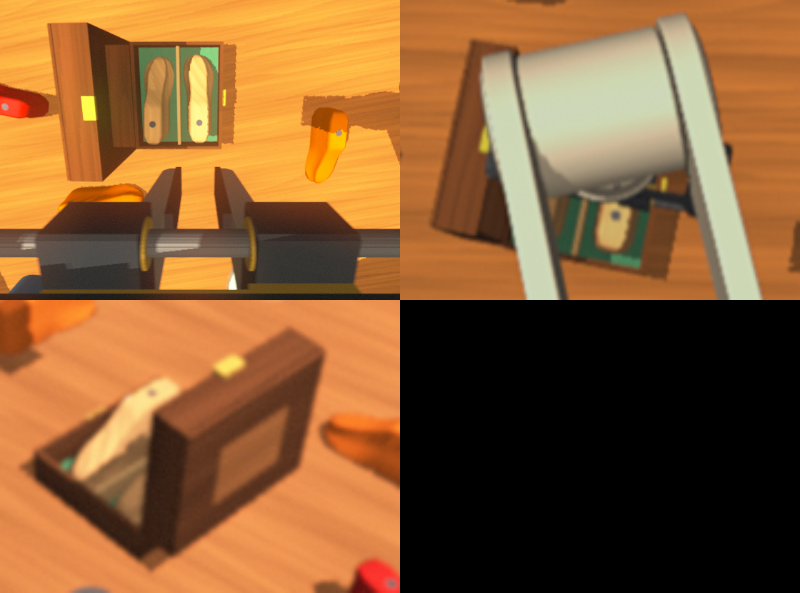

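The last stands in its bed beside the mate, toes the same way; the lid is still open behind them. Next I'll find the lid angle and plan the push.

```bash
python3 - <<'E'
from h import *
import pickle
a,b=pickle.load(open('ab.pkl','rb'))
p=tri(b,(203.4,209.6),a,(346.7,205.7));print('lid_front tri',p)
u=np.array([.177,.984]);H=np.array([521.5,232.7])
print('u',(p[:2]-H)@u)
for th in(1.6,1.7,1.8,1.85):
  e=np.r_[H+u*(-170*np.cos(th)+50*np.sin(th)),46.5+170*np.sin(th)+50*np.cos(th)]
  print(th,e.round(1),proj(b,e).round(1),proj(a,e).round(1))
q=H+158*u
to([q[0],q[1],199],-100.2);to([*q,394],-100.2)
r0=130;c=lambda t:(-r0*np.cos(t)+50*np.sin(t)+18,46.5+r0*np.sin(t)+50*np.cos(t)+19)
T=list(np.linspace(1.5,.3,21))+list(np.linspace(.25,0,9));o=c(1.5);print(o)
for t in T:
  n=c(t);print(round(t,2),'y',round(-(n[0]-o[0]),1),'z',round(-(n[1]-o[1]),1),'TCPz',round(n[1],1),'u',round(n[0],1));o=n
E
```

```text
lid_front tri [531.0906107  285.87096391 205.88938863]
u 54.01776658205632
1.6 [531.2 286.8 215. ] [203.2 208.6] [348.1 203.2]
1.7 [534.2 303.  208.6] [196.6 207.6] [352.8 208.1]
1.8 [537.  318.6 200.7] [190.6 206.9] [357.2 213.5]
1.85 [538.3 326.1 196.1] [187.8 206.5] [359.3 216.3]
tool yaw -100.25 turn z -0.05 shift [  34.6 -284.3  194.9] tilt [-0. -0. -1.] t 12.4 tcp [464.8 114.5 393.9]
tool yaw -100.25 turn z -0.05 shift [ 3.460e+01 -2.843e+02 -1.000e-01] tilt [-0. -0. -1.] t 12.4 tcp [464.8 114.5 393.9]
(np.float64(58.67891311340135), np.float64(198.71120834191223))
1.5 y -0.0 z -0.0 TCPz 198.7 u 58.7
1.44 y 8.1 z -2.2 TCPz 200.9 u 50.6
1.38 y 8.2 z -1.7 TCPz 202.6 u 42.4
1.32 y 8.3 z -1.2 TCPz 203.8 u 34.2
1.26 y 8.3 z -0.7 TCPz 204.6 u 25.8
1.2 y 8.4 z -0.2 TCPz 204.8 u 17.5
1.14 y 8.4 z 0.3 TCPz 204.5 u 9.1
1.08 y 8.3 z 0.8 TCPz 203.7 u 0.8
1.02 y 8.3 z 1.3 TCPz 202.4 u -7.4
0.96 y 8.2 z 1.8 TCPz 200.7 u -15.6
0.9 y 8.0 z 2.3 TCPz 198.4 u -23.6
0.84 y 7.9 z 2.7 TCPz 195.7 u -31.5
0.78 y 7.7 z 3.2 TCPz 192.5 u -39.3
0.72 y 7.5 z 3.7 TCPz 188.8 u -46.8
0.66 y 7.3 z 4.1 TCPz 184.7 u -54.0
0.6 y 7.0 z 4.5 TCPz 180.2 u -61.1
0.54 y 6.7 z 4.9 TCPz 175.2 u -67.8
0.48 y 6.4 z 5.3 TCPz 169.9 u -74.2
0.42 y 6.1 z 5.7 TCPz 164.2 u -80.3
0.36 y 5.7 z 6.1 TCPz 158.1 u -86.1
0.3 y 5.4 z 6.4 TCPz 151.7 u -91.4
0.25 y 4.2 z 5.6 TCPz 146.1 u -95.6
0.22 y 2.5 z 3.6 TCPz 142.5 u -98.1
0.19 y 2.3 z 3.7 TCPz 138.9 u -100.4
0.16 y 2.2 z 3.7 TCPz 135.1 u -102.6
0.12 y 2.1 z 3.8 TCPz 131.3 u -104.8
0.09 y 2.0 z 3.9 TCPz 127.5 u -106.7
0.06 y 1.9 z 3.9 TCPz 123.5 u -108.6
0.03 y 1.8 z 4.0 TCPz 119.5 u -110.4
0.0 y 1.6 z 4.0 TCPz 115.5 u -112.0
```

Lid angle is about 1.6. Moving behind it at height.

Request:
{"method": "jog_arm", "body": {
  "targets": [
    [[0,0,0],[5.8,-30,0],1],
    [[0,0,0],[5.8,-48,0],1],
    [[0,0,0],[5.8,-48,0],1],
    [[0,0,0],[5.8,-48,0],1],
    [[0,0,0],[5.8,-48,0],1],
    [[0,0,0],[5.6,-40,0],1],
    [[0,0,0],[0,-22.3,0],1],
    [[0,0,0],[0,0,0],1]
  ]
}}

```text
clock: 13.2
tcp_pos: [549.3, 390.5, 390.6]
tcp_rot: [0.996, -0.088, -0.002, 0.001]
wrist_force: [-0.1, -0.5, -0.2]
finger_gap: 0.4
grip_force: 0.0
```

Request:
{"method": "jog_arm", "body": {
  "targets": [
    [[0,0,0],[0,0,30],1],
    [[0,0,0],[0,0,45],1],
    [[0,0,0],[0,0,45],1],
    [[0,0,0],[0,0,40],1],
    [[0,0,0],[0,0,25],1],
    [[0,0,0],[0,0,10],1],
    [[0,0,0],[0,20,0],1],
    [[0,0,0],[0,20,0],1],
    [[0,0,0],[0,0,0],1],
    [[0,0,0],[0,0,0],1]
  ]
}}

```text
clock: 14.2
tcp_pos: [543.2, 348.7, 199.9]
tcp_rot: [0.996, -0.09, 0.0, -0.0]
wrist_force: [0.7, -0.4, -0.1]
finger_gap: 0.6
grip_force: 0.0
```

```bash
cat >> h.py <<'E'
def uz():
    u=np.array([.177,.984]);H=np.array([521.5,232.7]);s=r.get_state()
    print('u',((s['tcp_pos'][:2]-H)@u).round(1),'z',s['tcp_pos'][2].round(1),'lat',((s['tcp_pos'][:2]-H)@[.984,-.177]).round(1),'F',s['wrist_force'].round(1),s['clock'])
E
python3 -c "
from h import *
uz()"
```

```text
u 117.9 z 199.9 lat 0.9 F [ 0.7 -0.4 -0.1] 14.2
```

Now pushing horizontally from u 118 to about 50, then along the arc.

Request:
{"method": "jog_arm", "body": {
  "targets": [
    [[0,0,0],[0,12,0],1],
    [[0,0,0],[0,10,0],1],
    [[0,0,0],[0,8,0],1],
    [[0,0,0],[0,6,0],1],
    [[0,0,0],[0,6,0],1],
    [[0,0,0],[0,6,0],1],
    [[0,0,0],[0,6,0],1],
    [[0,0,0],[0,6,0],1],
    [[0,0,0],[0,7,-1.5],1]
  ]
}}

```text
clock: 15.1
tcp_pos: [531.9, 283.9, 201.6]
tcp_rot: [0.996, -0.089, 0.001, -0.001]
wrist_force: [1.5, 3.2, 4.2]
finger_gap: 0.1
grip_force: 2.5
```

Request:
{"method": "jog_arm", "body": {
  "targets": [
    [[0,0,0],[0,8,-1.5],1],
    [[0,0,0],[0,8,-1],1],
    [[0,0,0],[0,8,-0.5],1],
    [[0,0,0],[0,8,-0.5],1],
    [[0,0,0],[0,8,0],1],
    [[0,0,0],[0,8,0.5],1],
    [[0,0,0],[0,8,1],1]
  ]
}}

```text
clock: 15.8
tcp_pos: [522.0, 228.2, 203.9]
tcp_rot: [0.996, -0.089, 0.001, -0.001]
wrist_force: [0.9, 2.7, 7.5]
finger_gap: 0.5
grip_force: 2.8
```

```bash
python3 -c "
from h import *
uz()"
```

```text
u -4.3 z 203.9 lat 1.3 F [0.9 2.7 7.5] 15.8
```

Request:
{"method": "jog_arm", "body": {
  "targets": [
    [[0,0,0],[0,8.2,1.7],1],
    [[0,0,0],[0,8.2,2],1],
    [[0,0,0],[0,8,2.4],1],
    [[0,0,0],[0,7.9,2.8],1],
    [[0,0,0],[0,7.7,3.2],1],
    [[0,0,0],[0,7.5,3.7],1],
    [[0,0,0],[0,7.3,4.1],1],
    [[0,0,0],[0,7,4.5],1]
  ]
}}

```text
clock: 16.6
tcp_pos: [510.7, 166.5, 178.9]
tcp_rot: [0.996, -0.089, 0.001, -0.0]
wrist_force: [1.0, -1.9, 5.4]
finger_gap: 0.5
grip_force: 2.2
```

```bash
python3 -c "
from h import *
uz()"
```

```text
u -67.0 z 178.9 lat 1.1 F [ 1.  -1.9  5.4] 16.6
```

Request:
{"method": "jog_arm", "body": {
  "targets": [
    [[0,0,0],[0,6,6],1],
    [[0,0,0],[0,6,6],1],
    [[0,0,0],[0,5.5,6],1],
    [[0,0,0],[0,5.5,6.4],1],
    [[0,0,0],[0,5,6.4],1],
    [[0,0,0],[0,4,5.5],1],
    [[0,0,0],[0,3,4.5],1],
    [[0,0,0],[0,2.3,4],1],
    [[0,0,0],[0,2,3.5],1],
    [[0,0,0],[0,2,3.5],1]
  ]
}}

```text
clock: 17.6
tcp_pos: [502.5, 126.3, 126.0]
tcp_rot: [0.996, -0.089, -0.0, 0.0]
wrist_force: [0.5, -2.6, 3.0]
finger_gap: 0.4
grip_force: 1.5
```

```bash
python3 -c "
from h import *
uz()"
```

```text
u -108.1 z 126.0 lat 0.2 F [ 0.5 -2.6  3. ] 17.6
```

Next, gently down to TCP z of about 115.

Request:
{"method": "jog_arm", "body": {
  "targets": [
    [[0,0,0],[0,1,2.5],1],
    [[0,0,0],[0,1,2],1],
    [[0,0,0],[0,1,1.5],1],
    [[0,0,0],[0,0,1.5],1],
    [[0,0,0],[0,0,1],1],
    [[0,0,0],[0,0,1],1],
    [[0,0,0],[0,0,0.5],1],
    [[0,0,0],[0,0,0],1]
  ]
}}

```text
clock: 18.4
tcp_pos: [502.0, 123.6, 116.2]
tcp_rot: [0.996, -0.089, -0.0, -0.0]
wrist_force: [0.3, 0.3, -0.4]
finger_gap: 0.6
grip_force: 0.0
```

```bash
python3 -c "
from h import *
uz()"
```

```text
u -110.8 z 116.2 lat 0.1 F [ 0.3  0.3 -0.4] 18.4
```

Request:
{"method": "jog_arm", "body": {
  "targets": [
    [[0,0,0],[0,0,0.5],1],
    [[0,0,0],[0,0,0.5],1],
    [[0,0,0],[0,0,0.5],1],
    [[0,0,0],[0,0,0],1]
  ]
}}

```text
clock: 18.8
tcp_pos: [502.1, 123.6, 115.8]
tcp_rot: [0.996, -0.089, -0.0, -0.0]
wrist_force: [-4.1, -3.5, 14.9]
finger_gap: 0.2
grip_force: 7.5
```

Request:
{"method": "jog_arm", "body": {
  "targets": [
    [[0,0,0],[0,0,0.4],1],
    [[0,0,0],[0,0,0.4],1],
    [[0,0,0],[0,0,0],1]
  ]
}}

```text
clock: 19.1
tcp_pos: [502.1, 123.5, 115.7]
tcp_rot: [0.996, -0.089, 0.0, -0.0]
wrist_force: [-7.6, -3.7, 24.7]
finger_gap: 0.1
grip_force: 12.3
```

Rigid stop at lid top ≈ 96.7 mm, so it is closed. Retreating, then a numeric check from the top camera.

Request:
{"method": "jog_arm", "body": {
  "targets": [
    [[0,0,0],[0,0,-2],1],
    [[0,0,0],[0,0,-10],1],
    [[0,0,0],[0,0,-30],1],
    [[0,0,0],[0,0,-45],1],
    [[0,0,0],[0,0,-45],1],
    [[0,0,0],[0,45,-40],1],
    [[0,0,0],[0,48,0],1],
    [[0,0,0],[0,48,0],1],
    [[0,0,0],[0,48,0],1],
    [[0,0,0],[0,48,0],1]
  ]
}}

```text
clock: 20.1
tcp_pos: [460.7, -103.7, 279.9]
tcp_rot: [0.996, -0.089, 0.001, -0.0]
wrist_force: [0.8, -0.7, -0.4]
finger_gap: 0.3
grip_force: 0.0
```

Request:
{"method": "jog_arm", "body": {
  "targets": [
    [[0,0,0],[0,40,0],1],
    [[0,0,0],[0,0,0],1],
    [[0,0,0],[0,0,0],1],
    [[0,0,0],[0,0,0],1],
    [[0,0,0],[0,0,0],1],
    [[0,0,0],[0,0,0],1]
  ]
}}

```text
clock: 20.7
tcp_pos: [454.4, -140.6, 279.2]
tcp_rot: [0.996, -0.088, -0.0, -0.0]
wrist_force: [0.0, -0.0, -0.1]
finger_gap: 0.6
grip_force: 0.0
```

```bash
python3 - <<'E'
from h import *
import pickle
a0,b0=pickle.load(open('ab.pkl','rb'))
b=snap('top');a=snap('scene')
C=np.array([506.5,149.1]);u=np.array([.177,.984]);v=np.array([-.984,.177])
hs=cv2.cvtColor(b['color'],cv2.COLOR_RGB2HSV)
m=((hs[...,2]<150)&(hs[...,1]>90)).astype(np.uint8);m[:,:185]=0;m[:,325:]=0;m[:160]=0;m[285:]=0
m=cv2.morphologyEx(m,cv2.MORPH_OPEN,np.ones((5,5)));m=cv2.morphologyEx(m,cv2.MORPH_CLOSE,np.ones((15,15)))
print('dark rect',cv2.boxPoints(cv2.minAreaRect(np.argwhere(m)[:,::-1].astype(np.float32))).round(1).tolist())
print('expected closed top',[proj(b,np.r_[C+x*85*u+y*101*v,96.5]).round(1).tolist() for x,y in((-1,-1),(-1,1),(1,1),(1,-1))])
g=lambda s:int(((cv2.cvtColor(s['color'],cv2.COLOR_RGB2HSV)[160:285,185:325,0]>60)&(cv2.cvtColor(s['color'],cv2.COLOR_RGB2HSV)[160:285,185:325,0]<90)).sum())
print('green px before/after',g(b0),g(b))
for n,(x,y,w,h) in dict(tin=(430,240,32,32),hammer=(300,105,95,42),jar=(212,118,30,32)).items():
    print(n,np.abs(b['color'][y:y+h,x:x+w].astype(int)-b0['color'][y:y+h,x:x+w]).mean().round(2))
uz()
E
```

```text
dark rect [[222.39999389648438, 261.1000061035156], [238.0, 181.39999389648438], [327.1000061035156, 198.8000030517578], [311.5, 278.3999938964844]]
expected closed top [[304.8, 194.2], [289.6, 272.3], [223.0, 259.1], [239.7, 181.6]]
green px before/after 2383 0
tin 57.74
hammer 5.48
jar 4.16
u -379.4 z 279.3 lat 0.0 F [0.1 0.1 0.2] 20.8
```

```bash
python3 -c "
from h import *
print(job.finish_job())"
```

```text
the job is handed in; nothing more can be done
None
```

The last stands in its bed beside the mate with its toe the same way, the lid was lowered to a firm stop fully closed, and the job was handed in at about 21 s; the final image check showed the hammer and jar in place, but the arm or its shadow probably spoiled that check for the tin, which I had last seen in place while the last was being carried.

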